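# Wind the mould clamp shut with its loose crank

### The arm

A 6-joint arm with a two-finger parallel gripper is mounted at the origin on the work surface. World frame = base frame: x ahead of the robot, y to its left, z up, the work surface at z = 0. Lengths are in m, angles in rad, forces in N, time in s.
With the tool pointing down it reaches from about 0.35 to 0.925 m from the base axis. Payload 6.4 kg.
Tool frame: the origin (TCP) lies at the very end of the fingers, on their centre line; the grasp point (between the pads) lies 19 mm behind it (arm.hold_point_z is the distance from the TCP to the grasp point, in m); z points along the fingers, y is the line along which they close (so a half turn about z gives the same grasp; the last joint's range is limited). The gripper opens to 94 mm and grips with 3 to 60 N. Pads are 16 mm wide; open, the fingers measure 119 mm over their backs; the gripper's body (75 mm by 177 mm) begins 78 mm behind the grasp point.
Start: joints at [-1.465, 0.245, 1.558, -0, 1.339, -0.174], TCP at [0.18, -0.625, 0.169] pointing down, gripper open.
Joint ranges: [-3.13, 3.13], [-1.02, 2.26], [0.13, 2.54], [-0.95, 4.09], [0.21, 2.88], [-2.74, 2.74]. Speed limits (rad/s): [2.57, 2.57, 3.14, 3.14, 3.14, 3.14].

### API

Orientations are given as a rotation vector (axis times angle).
In Python, from workcell import arm gives the robot as it stands.
- The arm moves only by the shell command python3 -m jog [FORCE], which reads ROWS from standard input. ROWS is one flat JSON list of numbers that holds 1 to 12 rows one after another, with no inner brackets; each row has 7 numbers: dx, dy, dz in shares of the most that a row can go, 1 being 50 mm, then a rotation vector rx, ry, rz in shares of pi rad (1.0 is pi rad), then the finger opening in m; each row shifts and turns the commanded pose from where the row before left it, along the tool's axes as they then stand; what a row does not reach is not made up. A row lasts 1/10 s, in which the tool goes at most 0.05 m and 0.15 rad, less where a joint would pass 70% of its speed; a pose out of reach is approached as far as the arm can. The fingers move at their own pace and stop on an object; FORCE is the grip in N (left out, the last holds). Time passes only in rows, so rows that do not move let the fingers close. It prints the time, the measured TCP pose, the force, the opening and the grip force at its end. Input that does not fit is refused with a message, and nothing moves.
- arm.get_state(): the state, without advancing time (a new reading comes with each control period).
- arm.read_camera(name): name is "scene" or "top" or "wrist"; returns the picture (384x512x3 uint8, red, green, blue); there is no depth.
- arm.calibration(name): a dict with "vfov" (degrees; the focal length in pixels is half the picture's height over the tangent of half this angle, whatever the lens; pixels are square), "cx", "cy" (the principal point, pixels), "distortion" ([k1, k2, p1, p2, k3] as OpenCV has them; the pictures are not rectified), "position" and "orientation" of the camera in the world; the wrist camera has in their place "hand_eye" (4x4, takes a point from camera to tool coordinates, whose origin is the TCP and whose axes are the flange's). Camera axes: x right, y down, z forward; pixel columns grow to the right and rows downward; lengths in m; the calibration is good to about 2 mm. A picture is of the moment at which its call begins: read the wrist's pose just before it. calibration takes no time and is no camera call.
- arm.hand_in(): hands the job in; it is judged then, once.
The state is a dict: "time": time; "joint_pos": joint angles; "joint_vel": joint speeds; "joint_efforts": joint torques, N m; "ee_pos": TCP position; "orientation": TCP orientation; "ft_force": force on the tool from outside, world axes, zero at the start; "moment": the same for the moment, N m; "opening": finger opening in m; "grasp_force": force on a finger pad.
Only numpy, scipy, OpenCV 4.12 (cv2) and the standard library are available. Lean on these libraries where they do the work, as an engineer would, in place of code of your own. Each camera call takes 0.05 s, during which the arm holds its last target. There are 200 camera calls.

### The job

Fit the loose crank onto the square shaft of the mould clamp, without forcing it, and wind it clockwise (seen from above) until the two pink mould halves are shut tight and held firmly between jaw and fence, stopping as soon as the crank goes firm so that the mould is not crushed. Then lift the crank off the shaft and lay it flat on the black rubber mat, hub and knob both over the mat, leaving the mould clamped and the other things on the bench alone.

Things in the scene. Friction and masses are not known exactly. Their poses are not given: they have to be found in the camera images.
- crank: Loose steel crank, 0.25 to 0.5 kg, flat on the mat, knob up. Origin: centre of the hub's underside; z up the hub's axis, x along the arm to the knob. Hub: 36 x 36 mm block, 40 mm high, faces square to x and y, with a 17.2 mm square hole right through, sides square to x and y. Arm: 24 mm wide, 14 mm thick, flush with the hub's underside, ends at x = 96 mm.
- crank_knob (a point): Point on the axis of the crank's wooden knob, 80 mm along the crank's x from the hub's axis and 40 mm above the crank's underside; same axes as the crank. The knob is an upright cylinder 24 mm in diameter, spinning freely on the arm, from 16 to 60 mm above the underside.
- shaft: Upright 16 mm square steel shaft, 28 mm tall. Origin: centre of its foot, 70 mm above the bench, on a 44 mm round collar where the crank's underside rests when fully home. z up; x, y square to its flats (the crank fits in any quarter turn). Starts at any angle. Turning it clockwise from above drives the jaw 10 mm per radian. Steady friction about 0.25 N m; stays where it is left.
- shaft_top (a point): Centre of the shaft's top end, 28 mm above its foot. With the mould shut the torque rises steeply: each 1 N on the jaw costs 0.01 N m more. About 20 to 60 N on the jaw is right, that is 2.5 to 7.5 N more at the knob than when running free; over 90 N crushes the mould.
- jaw: Upright aluminium jaw plate 110 mm wide, 14 mm thick, sliding on the clamp's base plate along its own +y, away from the shaft, to push the mould; it is backed by stiff spring buffers (25 N per mm). Origin: bottom centre of the face that meets the mould, 14 mm above the bench.
- mould_near: Rigid pink half-mould next to the jaw, 90 x 45 x 50 mm (x, y, z), 0.26 kg, loose on the clamp's base plate, 12 mm above the bench. Origin: centre of its underside; its +y face is the parting face, towards the other half, with half of the pouring notch in its top edge.
- mould_far: The matching pink half, same size and axes; its -y face is the parting face. Shut, its origin is 45 mm along y from the other's. A few mm behind it (+y) stands an adjustable aluminium fence whose place differs each time and is not measured: the jaw has to travel some 11 to 32 mm in all, so the end must be felt.
- mat: Black rubber mat 220 x 160 x 5 mm (x, y, z) fixed on the bench; origin at the centre of its underside.
- jug: White plastic jug, 110 mm diameter, 220 mm tall, full; bystander. Origin: centre of its underside.
- tin: Bare steel tin, 76 mm diameter, 100 mm tall; bystander. Origin: centre of its underside.
- spanner: Steel spanner lying flat; bystander.
- driver: Wood-handled screwdriver lying flat; bystander.
Mind the look-alikes: they are no part of the job. Leave any blue, green or yellow look-alike of the mould_near alone.

How it is judged:
On the way, in this order (a step that is already met when the one before it is completed fails the run):
1. the crank is fully home on the shaft, its underside within 4 mm of the collar (distance between crank and shaft below 0.004 m and angle between crank's own z axis and vertical below 0.06 rad), for 0.2 s.
2. wound with the crank on the shaft, the mould is shut and the jaw holds it with more than 12 N (distance between crank and shaft below 0.004 m and y of mould_far in the frame of mould_near below 0.0465 m and angle between the y axis of mould_far and the y axis of mould_near, either way round below 0.035 rad and contact force between jaw and mould_near above 12 N), for 0.2 s.
3. the crank is lifted clear of the shaft (z of crank in the frame of shaft above 0.032 m), for 0.1 s.
At the end, for the whole second after the job is handed in: The mould halves are shut (origins at most 46.5 mm apart along y, within 2 degrees of parallel) and still clamped by the jaw with more than 8 N; the crank lies flat on the mat, released and at rest, the axes of its hub and of its knob both within the mat's outline (y of mould_far in the frame of mould_near below 0.0465 m and angle between the y axis of mould_far and the y axis of mould_near, either way round below 0.035 rad and contact force between jaw and mould_near above 8 N and x of crank in the frame of mat between -0.11 and 0.11 m and y of crank in the frame of mat between -0.08 and 0.08 m and x of crank_knob in the frame of mat between -0.11 and 0.11 m and y of crank_knob in the frame of mat between -0.08 and 0.08 m and z of crank in the frame of mat below 0.01 m and angle between crank's own z axis and vertical below 0.08 rad and linear speed of each of crank, mould_near below 0.02 m/s); the robot touches nothing.
It fails at once if the jaw crushes the mould (more than 90 N) (contact force between jaw and mould_near above 90 N).
It fails at once if the crank is forced down on the shaft's end before it has found the square (more than 40 N) (contact force between crank and shaft above 40 N and z of crank in the frame of shaft above 0.022 m).
It fails at once if a bystander is moved by more than 20 mm (distance of any of jug, tin, spanner, driver from where it was at the start of the episode above 0.02 m).
It also fails if it takes over 67 s, if anything falls off the work surface, if the arm or the gripper's body presses on something with over 40 N, if the wrist force passes 120 N, or if a joint passes its speed limit or range.

## Working session

There is one attempt and no reset: what is moved stays moved. The work goes in short steps, Python scripts to look and compute and a shell command to move; the robot and the scene stay as the last step left them, time stands still between calls to the robot, and variables do not carry over. Pictures are saved under pics/ and viewed, at most 10 in all, crops included, and the job is handed in when it is done.

```bash
mkdir -p pics; ls
python3 - <<'E'
from workcell import arm
import cv2
for n in("top","scene"):
    cv2.imwrite(f"pics/{n}0.png",cv2.cvtColor(arm.read_camera(n),cv2.COLOR_RGB2BGR)); print(n,arm.calibration(n))
print(arm.calibration("wrist"));print(arm.get_state(),arm.hold_point_z)
E
```

```text
pics
top {'vfov': 44.93130695644143, 'cx': 257.56228574113, 'cy': 192.36826143920106, 'distortion': array([0.00795376, 0.        , 0.        , 0.        , 0.        ]), 'position': array([0.37935847, 0.12956468, 1.32308132]), 'orientation': array([-2.11599414,  2.15745137, -0.1578112 ])}
scene {'vfov': 48.37722983169055, 'cx': 256.5261234085623, 'cy': 196.66472972550054, 'distortion': array([-0.00470643,  0.        ,  0.        ,  0.        ,  0.        ]), 'position': array([1.21351221, 1.10047003, 0.97565514]), 'orientation': array([-0.70643492, -2.51839363,  1.21874509])}
{'vfov': 68.0377979981386, 'cx': 256.4157028187063, 'cy': 188.9526207191008, 'distortion': array([-0.0264324,  0.       ,  0.       ,  0.       ,  0.       ]), 'hand_eye': array([[-3.25848204e-04, -9.61747637e-01, -2.73936811e-01,
         7.98899565e-02],
       [ 9.99999945e-01, -2.94628678e-04, -1.55107854e-04,
         6.98004971e-04],
       [ 6.84649717e-05, -2.73936846e-01,  9.61747680e-01,
        -2.15208273e-01],
       [ 0.00000000e+00,  0.00000000e+00,  0.00000000e+00,
         1.00000000e+00]])}
{'time': 0.1, 'joint_pos': array([-1.46510117e+00,  2.45730028e-01,  1.55885400e+00,  3.19511681e-07,
        1.33870874e+00, -1.74089763e-01]), 'joint_vel': array([ 0.00382759, -0.00164178, -0.00154258,  0.00064963, -0.00090124,
        0.0011854 ]), 'joint_efforts': array([-4.55813433e-04, -4.16915560e+01, -3.15524483e+01,  6.86394819e-02,
        3.09996132e-02, -5.33042828e-05]), 'ee_pos': array([ 0.17944584, -0.62412598,  0.16788519]), 'orientation': array([-3.10921993e+00, -4.37816049e-01, -9.17456612e-05]), 'ft_force': array([-0.04145763, -0.0947724 , -0.25393798]), 'moment': array([ 0.01884777, -0.05881802, -0.03355761]), 'grasp_force': 0.0, 'opening': 0.09406924097225253} 0.0188
```

View pics/top0.png

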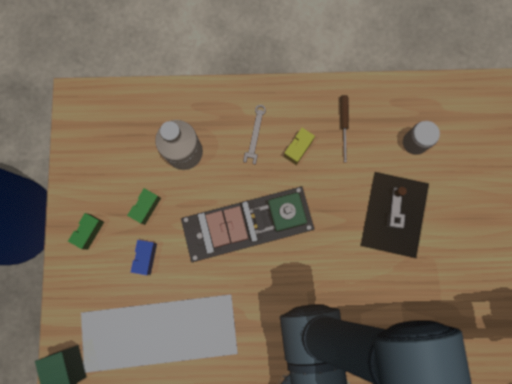

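View pics/scene0.png

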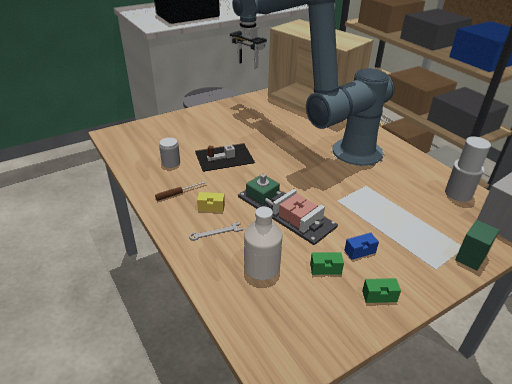

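The top view shows the crank on the mat, with its knob at about (402,190) and its hub at about (397,222). The shaft is at about (288,211). The pink mould halves are at about (215,229) and (235,223); the green, blue and yellow blocks are look-alikes. I'll enlarge both regions.

```bash
cat > h.py <<'E'
from workcell import arm
import cv2,numpy as np
from scipy.spatial.transform import Rotation as R
def grab(n):
    s=arm.get_state(); return s,cv2.cvtColor(arm.read_camera(n),cv2.COLOR_RGB2BGR)
def cam(n,s=None):
    c=arm.calibration(n); f=192/np.tan(np.radians(c['vfov'])/2)
    K=np.array([[f,0,c['cx']],[0,f,c['cy']],[0,0,1]])
    if n=='wrist':
        T=np.eye(4);T[:3,:3]=R.from_rotvec(s['orientation']).as_matrix();T[:3,3]=s['ee_pos'];T=T@c['hand_eye'];return K,c['distortion'],T[:3,:3],T[:3,3]
    return K,c['distortion'],R.from_rotvec(c['orientation']).as_matrix(),c['position']
def world(n,uv,z,s=None):
    K,d,Rm,p=cam(n,s)
    q=cv2.undistortPoints(np.array(uv,float).reshape(-1,1,2),K,d)[:,0]
    r=np.c_[q,np.ones(len(q))]@Rm.T
    return p+r*((z-p[2])/r[:,2])[:,None]
def pix(n,P,s=None):
    K,d,Rm,p=cam(n,s); return cv2.projectPoints((np.array(P,float).reshape(-1,3)-p)@Rm,np.zeros(3),np.zeros(3),K,d)[0][:,0]
E
python3 - <<'E'
import cv2,numpy as np
im=cv2.imread("pics/top0.png")
a=im[165:265,355:435]; b=im[180:265,175:320]
a=cv2.resize(a,None,fx=5,fy=5,interpolation=2);b=cv2.resize(b,None,fx=5,fy=5,interpolation=2)
cv2.imwrite("pics/mat.png",a);cv2.imwrite("pics/cl.png",b)
E
```

```text
(no output)
```

View pics/mat.png

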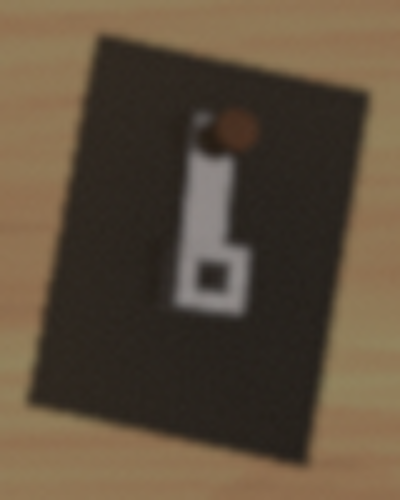

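View pics/cl.png

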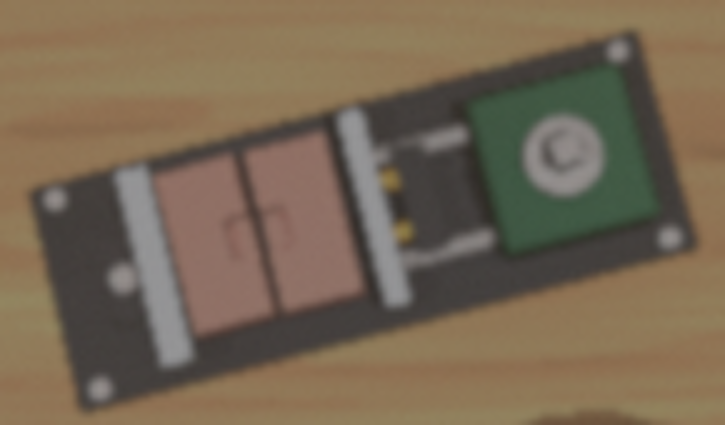

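Positions in the two 5x crops:
- **Mat crop:** hub hole (213,278), knob top (237,130), mat corners (100,35), (370,93), (307,463) and (30,403).
- **Clamp crop:** collar centre (564,155), shaft top about (568,152). The pink pair lies between the jaw and the fence.

Run:
```python
from h import *
m=lambda p,o:(np.array(p,float)+.5)/5-.5+np.array(o)
M=(355,165);C=(175,180)
print("mat",world('top',m([(100,35),(370,93),(307,463),(30,403)],M),.005))
h=world('top',m([(213,276)],M),.045);k=world('top',m([(237,130)],M),.065);print("hub",h,"knob",k,k-h,np.linalg.norm((k-h)[0,:2]),np.degrees(np.arctan2((k-h)[0,1],(k-h)[0,0])))
print("collar",world('top',m([(564,155)],C),.07),"shafttop",world('top',m([(568,150)],C),.098))
b=world('top',m([(35,190),(637,30),(695,245),(85,410)],C),.012);print("base",b)
```

```text
mat [[ 0.63985222 -0.20051377  0.005     ]
 [ 0.60274824 -0.35290099  0.005     ]
 [ 0.39336336 -0.30189101  0.005     ]
 [ 0.42961235 -0.14904585  0.005     ]]
hub [[ 0.4956375  -0.24465357  0.045     ]] knob [[ 0.57354383 -0.25707932  0.065     ]] [[ 0.07790632 -0.01242575  0.02      ]] 0.07889102670029176 -9.062120599791568
collar [[0.5241306  0.05780365 0.07      ]] shafttop [[0.52352223 0.05720965 0.098     ]]
base [[ 0.51679704  0.35508807  0.012     ]
 [ 0.60195859  0.01067413  0.012     ]
 [ 0.47833155 -0.01787617  0.012     ]
 [ 0.3927488   0.32624341  0.012     ]]
```

The rows are not in the units I measure in: shifts go in shares of 50 mm and turns go in shares of pi rad. I convert before sending: 0.034 m is 0.68, -0.0231 m is -0.462.

```bash
echo '[0.68, -0.462, -0.04, 0, 0, 0, 0.094, 0.68, -0.462, -0.04, 0, 0, 0, 0.094, 0.68, -0.462, -0.04, 0, 0, 0, 0.094, 0.68, -0.462, -0.04, 0, 0, 0, 0.094, 0.68, -0.462, -0.04, 0, 0, 0, 0.094, 0.68, -0.462, -0.04, 0, 0, 0, 0.094, 0.68, -0.462, -0.04, 0, 0, 0, 0.094, 0.68, -0.462, -0.04, 0, 0, 0, 0.094, 0.68, -0.462, -0.04, 0, 0, 0, 0.094, 0.68, -0.462, -0.04, 0, 0, 0, 0.094, 0.68, -0.462, -0.04, 0, 0, 0, 0.094, 0.68, -0.462, -0.04, 0, 0, 0, 0.094]' | python3 -m jog
echo '[0, 0, 0, 0, 0, -0.0452, 0.07, 0, 0, 0, 0, 0, -0.0452, 0.07, 0, 0, 0, 0, 0, -0.0452, 0.07, 0, 0, 0, 0, 0, -0.0452, 0.07, 0, 0, 0, 0, 0, -0.0452, 0.07, 0, 0, 0, 0, 0, -0.0452, 0.07, 0, 0, 0, 0, 0, -0.0452, 0.07, 0, 0, 0, 0, 0, -0.0452, 0.07, 0, 0, 0, 0, 0, 0, 0.07, 0, 0, 0, 0, 0, 0, 0.07]' | python3 -m jog
cat >> h.py <<'E'
def tool(s=None):
    s=s or arm.get_state(); M=R.from_rotvec(s['orientation']).as_matrix()
    return np.degrees(np.arctan2(M[1,0],M[0,0])),M
def go(P,yaw=None):
    "shift in tool axes to world point P, turn rz to yaw deg"
    s=arm.get_state();y,M=tool(s); d=(np.array(P)-s['ee_pos'])@M
    w=None if yaw is None else -((yaw-y+180)%360-180)*np.pi/180
    print('yaw',y.round(2),'tilt',np.degrees(np.arccos(-M[2,2])).round(3),'q',s['joint_pos'].round(2),'ee',s['ee_pos'].round(4),'-> d',d.round(4),'rz',w)
E
python3 - <<'E'
from h import *
s,im=grab('wrist'); go((.4956,-.2447,.024),81)
cv2.imwrite("pics/w1.png",im); print(pix('wrist',[[.4956,-.2447,.045],[.5735,-.257,.065]],s))
E
```

```text
time: 1.3
ee_pos: [0.4957, -0.244, 0.1926]
orientation: [-3.111, -0.438, 0.001]
ft_force: [0.7, -0.7, 0.6]
opening: 0.0935
grasp_force: 0.0
time: 2.3
ee_pos: [0.4949, -0.2455, 0.1925]
orientation: [-2.389, -2.039, 0.0]
ft_force: [-1.2, 0.8, -0.4]
opening: 0.0699
grasp_force: 0.0
yaw 80.98 tilt 0.023 q [-0.67 -0.    1.78  0.    1.36 -0.51] ee [ 0.495  -0.2455  0.1926] -> d [0.0009 0.0006 0.1686] rz -0.00039065035041256884
[[256.67524763 170.53120355]
 [320.49504053 173.87412879]]
```

View pics/w1.png

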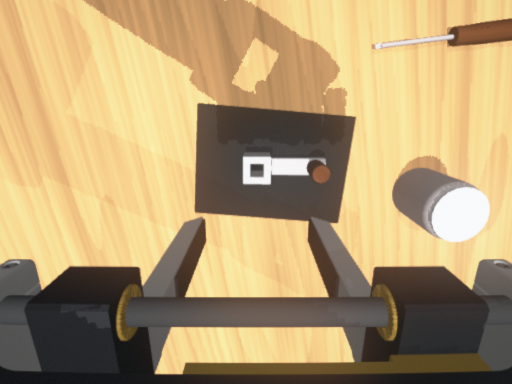

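The crank is where it was predicted: hub top about (257,169), knob top about (320,172), and its axis lies along the finger-closing direction. I'll refine the hub position in code.

Run:
```python
from h import *
s=arm.get_state(); im=cv2.imread("pics/w1.png")
g=cv2.resize(im[140:200,230:300],None,fx=6,fy=6,interpolation=2)
t=(cv2.cvtColor(g,6)>140).astype(np.uint8)
cs,h=cv2.findContours(t,cv2.RETR_CCOMP,2)
for c,hh in zip(cs,h[0]):
    if cv2.contourArea(c)>500:
        r=cv2.minAreaRect(c); ctr=(np.array(r[0])+.5)/6-.5+(230,140); print(hh[3],ctr,np.array(r[1])/6,r[2],world('wrist',[ctr],.045,s))
        if hh[3]>=0:
            b=(cv2.boxPoints(r)+.5)/6-.5+(230,140); w=world('wrist',b,.045,s); e=w[1]-w[0]; print(np.degrees(np.arctan2(e[1],e[0]))%90, np.linalg.norm(e))
# arm long edges from dark-bg threshold
a=cv2.cvtColor(im,6)[140:200,230:340]; 
for x in (275,285,295,303):
    col=im[140:200,x].mean(1); r=np.where(col>130)[0]+140; m=(r.min()+r.max())/2; print(x,r.min(),r.max(),world('wrist',[(x,m)],.019,s))
```

```text
-1 [270.83332825 169.99999746] [57.16665649 28.49999491] -0.0 [[ 0.51399013 -0.24694747  0.045     ]]
0 [256.5        169.91666667] [13.16666667 12.66666667] 0.0 [[ 0.49557868 -0.24390754  0.045     ]]
80.60486782534893 0.01682844793399033
275 158 174 [[ 0.52097843 -0.24794853  0.019     ]]
285 158 174 [[ 0.53471092 -0.25012852  0.019     ]]
295 158 175 [[ 0.54836571 -0.25301004  0.019     ]]
303 158 175 [[ 0.55937073 -0.25475394  0.019     ]]
```

In the tool's units: 0.03 m is 0.6, 0.0014 m is 0.028.

```bash
echo '[0.028, 0.01, 0.6, 0, 0, 0, 0.07, 0, 0, 0.6, 0, 0, 0, 0.07, 0, 0, 0.6, 0, 0, 0, 0.07, 0, 0, 0.6, 0, 0, 0, 0.07, 0, 0, 0.5, 0, 0, 0, 0.07, 0, 0, 0.272, 0, 0, 0, 0.07, 0, 0, 0.2, 0, 0, 0, 0.07, 0, 0, 0, 0, 0, 0, 0.07, 0, 0, 0, 0, 0, 0, 0.03, 0, 0, 0, 0, 0, 0, 0.03, 0, 0, 0, 0, 0, 0, 0.03, 0, 0, 0, 0, 0, 0, 0.03]' | python3 -m jog 50; echo '[0, 0, 0, 0, 0, 0, 0.03, 0, 0, 0, 0, 0, 0, 0.03]' | python3 -m jog; python3 -c "
from h import *
go((.4957,-.2442,.024),81)"
```

```text
time: 3.55
ee_pos: [0.4962, -0.2447, 0.025]
orientation: [2.386, 2.042, 0.0]
ft_force: [-0.1, -0.3, -0.1]
opening: 0.0414
grasp_force: 0.0
time: 3.75
ee_pos: [0.4959, -0.2444, 0.0244]
orientation: [2.387, 2.043, 0.0]
ft_force: [-0.7, -0.3, -0.5]
opening: 0.0305
grasp_force: 0.0
yaw 81.12 tilt 0.013 q [-0.66  0.2   1.9  -0.    1.04 -0.51] ee [ 0.4959 -0.2444  0.0244] -> d [ 0.0001 -0.0002  0.0004] rz 0.0020721479759467755
```

Run:
```python
from h import *
s,im=grab('wrist'); print(s['opening'],s['grasp_force'],s['ft_force'])
cv2.imwrite("pics/w2.png",im)
```

```text
0.030482640451981697 0.0 [-0.66888898 -0.31163439 -0.51152589]
```

View pics/w2.png

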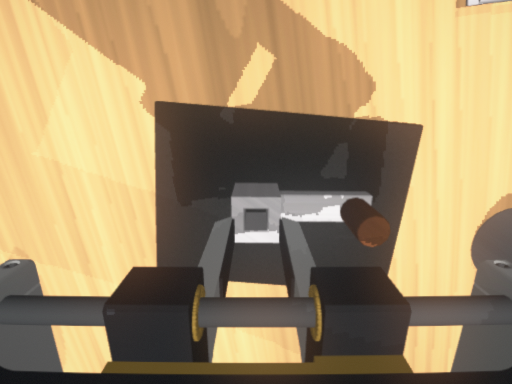

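The hub top spans about (234–281, 205–243), and the fingertips show at about (232,220) and (287,220). I'll compare these with the projected positions.

Run:
```python
from h import *
s=arm.get_state(); y,M=tool(s); e=s['ee_pos']
for n,P in {'tcp':e,'tipL':e+M[:,1]*.015,'tipR':e-M[:,1]*.015,'grasp':e-M[:,2]*.0188}.items(): print(n,pix('wrist',[P],s).round(0))
yw=np.radians(-9.2);X=np.array([np.cos(yw),np.sin(yw),0]);Y=np.array([-np.sin(yw),np.cos(yw),0]);c=np.array([.4957,-.2442,.045])
print([pix('wrist',[c+a*.018*X+b*.018*Y],s).round(0)[0] for a in(1,-1)for b in(1,-1)])
im=cv2.imread('pics/w2.png'); cv2.imwrite('pics/w2c.png',cv2.resize(im[160:280,170:410],None,fx=3.3,fy=3.3,interpolation=2))
```

```text
tcp [[256. 210.]]
tipL [[275. 210.]]
tipR [[237. 210.]]
grasp [[256. 219.]]
[array([281., 197.]), array([280., 242.]), array([231., 197.]), array([232., 242.])]
```

View pics/w2c.png

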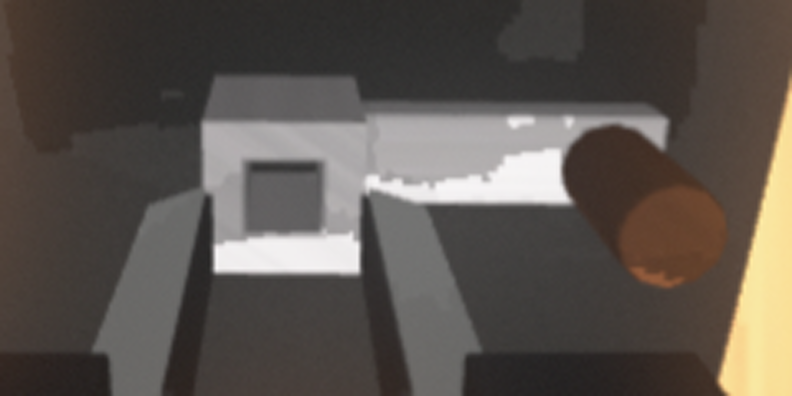

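The fingers flank the hub, so this may just be the command stopping at 30 mm. I'll close further.

```bash
echo '[0, 0, 0, 0, 0, 0, 0.02, 0, 0, 0, 0, 0, 0, 0.01, 0, 0, 0, 0, 0, 0, 0.0, 0, 0, 0, 0, 0, 0, 0.0]' | python3 -m jog 50; python3 -c "
from h import *
s=arm.get_state();print(s['moment'],s['opening'],s['grasp_force'])"
```

```text
time: 4.2
ee_pos: [0.4958, -0.2443, 0.0242]
orientation: [-2.387, -2.043, -0.0]
ft_force: [-0.8, 0.0, 0.2]
opening: 0.0021
grasp_force: 0.0
[-0.09186767 -0.07742806 -0.03422911] 0.002060286997060358 0.0
```

Run:
```python
from h import *
s,im=grab('wrist'); print(s['opening'],s['grasp_force'])
cv2.imwrite("pics/w3.png",im)
g=cv2.cvtColor(im,6)[185:290:4,200:330:2]
for r in g: print(''.join(" .:-=+*#%@"[min(9,v//26)] for v in r))
```

```text
0.002060286997060358 0.0
.................:---------------------:....:::::::::::::.:.:::::
..........:::...:-----------------------:::::::::::::::::::::::::
................----------------------------------===------------
.......::.....::**+++++++++++++++++++++++*****************#***#@%
::::::::::::::::*************************************************
::::::::::::::::********************************************#%***
::::::::::::::::******=-::-------=+*******************#@@@@@@@@@@
::::::::::::::::*****+=-----------+******%%**********#@@@@@@@@@@@
::::::::::::::::****++=--=-----=--+++***#@@@@@@@@@#@@@@@@@@@@@@@@
::::::::::::::::***+======-:--:======++++********************####
::::::::::::::::%@+=======-:--:========+=::::::::::::::::::::::::
::::::::::::::::@%========-:--:=========-::::::::::::::::::::::::
::::::::::::::::%*========::%*.-========-::::::::::::::::::::::::
::::::::::::::::%=========:=@#.-========-::::::::::::::::::::::::
::::::::::::::::#=========:-%#.-=========::::::::::::::::::::::::
::::::::::::::::-=========:.::.-=========::::::::::::::::::::::::
::::::::::::::::==========..::.-=========-:::::::::::::::::::::::
:::::::::::::::-=========-..::.-=========-:::::::::::::::::::::::
:::::::::::::::-=========-..::.-==========-::::::::::::::::::::::
:::::::::::::::=-========-..::.:==-=======-::::::::::::::::::::::
::::::::::::::----------=-..::.:=------==--::::::::::::::::::::::
........................--..::.:-................................
........................--..::.:-................................
........................--..::.:-................................
........................--..::.:-................................
........................::.+%%::-:...............................
........................-:.*%%::-:...............................
```

The fingers closed fully above the hub top with no force, so the real fingertips end higher than the reported TCP. I'll reopen and feel downwards in small steps.

In the tool's units: 0.002 m is 0.04.

```bash
echo '[0, 0, 0, 0, 0, 0, 0.07, 0, 0, 0, 0, 0, 0, 0.07, 0, 0, 0, 0, 0, 0, 0.07, 0, 0, 0, 0, 0, 0, 0.07, 0, 0, 0, 0, 0, 0, 0.07, 0, 0, 0, 0, 0, 0, 0.07, 0, 0, 0, 0, 0, 0, 0.07, 0, 0, 0, 0, 0, 0, 0.07, 0, 0, 0, 0, 0, 0, 0.07, 0, 0, 0, 0, 0, 0, 0.07]' | python3 -m jog 
echo '[0, 0, 0.04, 0, 0, 0, 0.07, 0, 0, 0.04, 0, 0, 0, 0.07, 0, 0, 0.04, 0, 0, 0, 0.07, 0, 0, 0, 0, 0, 0, 0.07]' | python3 -m jog
echo '[0, 0, 0.04, 0, 0, 0, 0.07, 0, 0, 0.04, 0, 0, 0, 0.07, 0, 0, 0, 0, 0, 0, 0.07]' | python3 -m jog|grep -E "ee|ft"
python3 -c "
from h import *
s=arm.get_state();print(s['time'],s['ee_pos'],s['ft_force'],s['moment'])"
```

```text
time: 5.25
ee_pos: [0.4958, -0.2443, 0.0242]
orientation: [-2.387, -2.043, 0.0]
ft_force: [0.2, -0.2, 0.3]
opening: 0.07
grasp_force: 0.0
time: 5.65
ee_pos: [0.4955, -0.2441, 0.0178]
orientation: [-2.386, -2.042, 0.0]
ft_force: [0.7, 0.3, 0.1]
opening: 0.0697
grasp_force: 0.0
ee_pos: [0.4956, -0.2441, 0.0139]
ft_force: [1.4, 0.6, -0.3]
5.95 [ 0.49557155 -0.2441316   0.0138789 ] [ 1.35872278  0.57675725 -0.31915173] [ 0.01236645 -0.03174747  0.00688469]
```

```bash
for i in 1 2 3; do :; done
echo '[0, 0, 0.04, 0, 0, 0, 0.07, 0, 0, 0.04, 0, 0, 0, 0.07, 0, 0, 0.04, 0, 0, 0, 0.07, 0, 0, 0, 0, 0, 0, 0.07]' | python3 -m jog|grep -E "ee|ft"
echo '[0, 0, 0.04, 0, 0, 0, 0.07, 0, 0, 0.04, 0, 0, 0, 0.07, 0, 0, 0.04, 0, 0, 0, 0.07, 0, 0, 0, 0, 0, 0, 0.07]' | python3 -m jog|grep -E "ee|ft"
python3 - <<'E'
from h import *
s,im=grab('wrist'); print(s['opening'],s['ee_pos'])
g=cv2.cvtColor(im,6)[195:290:4,180:350:2]
for r in g: print(''.join(" .:-=+*#%@"[min(9,v//26)] for v in r))
E
```

```text
ee_pos: [0.4955, -0.2441, 0.0078]
ft_force: [-0.3, 1.0, 0.4]
ee_pos: [0.4956, -0.2442, 0.0019]
ft_force: [0.7, -0.5, 0.1]
0.07007569151859659 [ 0.49558135 -0.24417406  0.00187779]
:.........................-------------------------..................................
.........................:-------------------------------------------:---::::::::::::
:........................---------------------------=================================
:.......................-+++++==++++================+********************************
.:......................-************************************************************
..::::::::..............-*****************************************+******************
.:::::--===:.:....:::..:-***************************************+-====+++************
::========-..:::::::::::-*+++**+-------------+******************=.:========+********+
:========-...:::::::::::-***++++-------------+******************-..:========+********
========-....:::::::::::-******+-------------+******%###++*****%=...:=========#%%%%%%
=======-.....:::::::::::-******+-------------+****++::::::::
[... 443 characters left out ...]
.:-=========
=-........::::::::::::::::::::::::::::::::::::::::::::::::::::::::::.......:-=======-
-........:::::::::::::::::::::::::::::::::::::::::::::::::::::::::::........:-=-=====
........:::::::::::::::::::::::::::::::::::::::::::::::::::::::::::::........:-======
........::::::::::::::::::::::::::::::::::::::::::::::::::::::::::::::........:-=====
.......:::::::::::::::::::::::::::::::::::::::::::::::::::::::::::::::.........:-=-==
......:::::::::::::::::::::::::::::::::::::::::::::::::::::::::::::::::.........--===
.....:::::::::::::::::::::::::::::::::::::::::::::::::::::::::::::::::::.......:---==
.....::::::::::::::::::::::::::::::::::::::::::::::::::::::::::::::::::::......:----=
```

In the tool's units: 0.0015 m is 0.03.

```bash
echo '[0, 0, 0.03, 0, 0, 0, 0.07, 0, 0, 0.03, 0, 0, 0, 0.07, 0, 0, 0, 0, 0, 0, 0.07]' | python3 -m jog|grep -E "ee|ft"
echo '[0, 0, 0.03, 0, 0, 0, 0.07, 0, 0, 0.03, 0, 0, 0, 0.07, 0, 0, 0, 0, 0, 0, 0.07]' | python3 -m jog|grep -E "ee|ft"
echo '[0, 0, 0, 0, 0, 0, 0.03, 0, 0, 0, 0, 0, 0, 0.03, 0, 0, 0, 0, 0, 0, 0.03, 0, 0, 0, 0, 0, 0, 0.03, 0, 0, 0, 0, 0, 0, 0.03, 0, 0, 0, 0, 0, 0, 0.03, 0, 0, 0, 0, 0, 0, 0.03]' | python3 -m jog 10
```

```text
ee_pos: [0.4956, -0.2442, -0.001]
ft_force: [0.2, -0.0, -0.6]
ee_pos: [0.4956, -0.2442, -0.004]
ft_force: [0.4, -1.1, -0.2]
time: 8.1
ee_pos: [0.4957, -0.2444, -0.0037]
orientation: [-2.387, -2.043, 0.0]
ft_force: [-1.0, -0.4, 1.2]
opening: 0.0358
grasp_force: 10.0
```

The hub is gripped now (35.8 mm), so the fingertips sit well above the reported TCP. I'll reopen a little and feel down to the arm's top (z = 0.019) to measure that offset and get a deeper grip.

In the tool's units: 0.0015 m is 0.03.

```bash
echo '[0, 0, 0, 0, 0, 0, 0.046, 0, 0, 0, 0, 0, 0, 0.046, 0, 0, 0.03, 0, 0, 0, 0.046, 0, 0, 0.03, 0, 0, 0, 0.046, 0, 0, 0.03, 0, 0, 0, 0.046, 0, 0, 0, 0, 0, 0, 0.046]' | python3 -m jog|grep -E "ee|ft"
echo '[0, 0, 0.03, 0, 0, 0, 0.046, 0, 0, 0.03, 0, 0, 0, 0.046, 0, 0, 0, 0, 0, 0, 0.046]' | python3 -m jog|grep -E "ee|ft"
python3 - <<'E'
from h import *
s=arm.get_state();print(s['opening'],s['moment'],s['joint_efforts'])
E
```

```text
ee_pos: [0.4956, -0.2441, -0.0086]
ft_force: [-0.3, 0.1, 0.9]
ee_pos: [0.4956, -0.2442, -0.0115]
ft_force: [-1.1, 0.8, 0.8]
0.04590206241075857 [-0.02235904 -0.08870471  0.01954908] [-1.92168070e-02 -3.60225284e+01 -2.54269767e+01  4.72322269e-02
  3.08206072e-02  2.73356100e-04]
```

In the tool's units: 0.0015 m is 0.03.

```bash
for k in 1; do echo '[0, 0, 0.03, 0, 0, 0, 0.046, 0, 0, 0.03, 0, 0, 0, 0.046, 0, 0, 0, 0, 0, 0, 0.046]' | python3 -m jog|grep -E "ee|ft"; done
echo '[0, 0, 0.03, 0, 0, 0, 0.046, 0, 0, 0, 0, 0, 0, 0.046]' | python3 -m jog|grep -E "ee|ft"
echo '[0, 0, 0.03, 0, 0, 0, 0.046, 0, 0, 0, 0, 0, 0, 0.046]' | python3 -m jog|grep -E "ee|ft"
```

```text
ee_pos: [0.4956, -0.2442, -0.0145]
ft_force: [0.4, -0.6, 0.3]
ee_pos: [0.4957, -0.2442, -0.0159]
ft_force: [-0.5, 0.0, 0.3]
ee_pos: [0.4959, -0.2444, -0.0173]
ft_force: [-0.6, -0.6, -0.5]
```

```bash
echo '[0, 0, 0.03, 0, 0, 0, 0.046, 0, 0, 0, 0, 0, 0, 0.046]' | python3 -m jog|grep -E "ee|ft"
echo '[0, 0, 0.03, 0, 0, 0, 0.046, 0, 0, 0, 0, 0, 0, 0.046]' | python3 -m jog|grep -E "ee|ft"
echo '[0, 0, 0.03, 0, 0, 0, 0.046, 0, 0, 0, 0, 0, 0, 0.046]' | python3 -m jog|grep -E "ee|ft"
```

```text
ee_pos: [0.496, -0.2445, -0.0174]
ft_force: [-3.8, 1.8, 9.8]
ee_pos: [0.4961, -0.2445, -0.0176]
ft_force: [-8.8, 5.1, 19.7]
ee_pos: [0.4961, -0.2446, -0.0177]
ft_force: [-13.6, 7.8, 30.8]
```

Contact came at a reported z of -0.0173, so the real fingertips are about 36 mm above the reported TCP. I'll back off to about 2 mm above the arm and grip.

In the tool's units: -0.0035 m is -0.07, -0.003 m is -0.06.

```bash
echo '[0, 0, -0.06, 0, 0, 0, 0.046, 0, 0, -0.07, 0, 0, 0, 0.046, 0, 0, 0, 0, 0, 0, 0.046, 0, 0, 0, 0, 0, 0, 0.0, 0, 0, 0, 0, 0, 0, 0.0, 0, 0, 0, 0, 0, 0, 0.0, 0, 0, 0, 0, 0, 0, 0.0]' | python3 -m jog 50
python3 -c "
from h import *
go((.4957,-.2442,-.0155),81);s=arm.get_state();print(s['moment'])"
```

```text
time: 11.0
ee_pos: [0.4956, -0.2442, -0.0157]
orientation: [-2.386, -2.042, 0.0]
ft_force: [-0.3, -1.0, -1.7]
opening: 0.0352
grasp_force: 50.0
yaw 81.12 tilt 0.033 q [-0.66  0.27  1.91  0.    0.97 -0.51] ee [ 0.4956 -0.2442 -0.0157] -> d [-0.      0.0001 -0.0002] rz 0.002019043909520683
[-0.09933173 -0.15595192  0.02278788]
```

In the tool's units: -0.04 m is -0.8, -0.03 m is -0.6.

```bash
echo '[0, 0, -0.2, 0, 0, 0, 0, 0, 0, -0.6, 0, 0, 0, 0, 0, 0, -0.8, 0, 0, 0, 0, 0, 0, -0.8, 0, 0, 0, 0, 0, 0, -0.8, 0, 0, 0, 0, 0, 0, -0.6, 0, 0, 0, 0, 0, 0, 0, 0, 0, 0, 0]' | python3 -m jog 
echo '[0.53, 0.084, 0, 0, 0, 0, 0, 0.53, 0.084, 0, 0, 0, 0, 0, 0.53, 0.084, 0, 0, 0, 0, 0, 0.53, 0.084, 0, 0, 0, 0, 0, 0.53, 0.084, 0, 0, 0, 0, 0, 0.53, 0.084, 0, 0, 0, 0, 0, 0.53, 0.084, 0, 0, 0, 0, 0, 0.53, 0.084, 0, 0, 0, 0, 0, 0.53, 0.084, 0, 0, 0, 0, 0, 0.53, 0.084, 0, 0, 0, 0, 0, 0.53, 0.084, 0, 0, 0, 0, 0, 0.53, 0.084, 0, 0, 0, 0, 0]' | python3 -m jog |grep ee
echo '[0, 0, 0, 0, 0, -0.0477, 0, 0, 0, 0, 0, 0, -0.0477, 0, 0, 0, 0, 0, 0, -0.0477, 0, 0, 0, 0, 0, 0, -0.0477, 0, 0, 0, 0, 0, 0, -0.0477, 0, 0, 0, 0, 0, 0, -0.0477, 0, 0, 0, 0, 0, 0, -0.0477, 0, 0, 0, 0, 0, 0, -0.0477, 0, 0, 0, 0, 0, 0, -0.0477, 0, 0, 0, 0, 0, 0, -0.0477, 0, 0, 0, 0, 0, 0, -0.0477, 0, 0, 0, 0, 0, 0, -0.0477, 0]' | python3 -m jog |grep ee
echo '[0, 0, 0, 0, 0, 0, 0, 0, 0, 0, 0, 0, 0, 0]' | python3 -m jog
python3 - <<'E'
from h import *
s,im=grab('wrist'); go((.5235,.0575,.0843)); print(s['opening'],s['moment'])
cv2.imwrite("pics/w4.png",im); p=pix('wrist',[[.5235,.0575,.098]],s)[0]; print(p)
x,y=p.round().astype(int)
a=cv2.resize(im[max(0,y-32):y+32,x-32:x+32],(576,576),interpolation=2); cv2.imwrite('pics/w4c.png',np.hstack([a,cv2.resize(im[180:300,200:250],(224,576))])) ; print(max(0,y-32),x-32)
E
```

```text
time: 11.7
ee_pos: [0.4983, -0.2461, 0.1803]
orientation: [2.379, 2.037, 0.003]
ft_force: [1.5, -0.7, -3.0]
opening: 0.0358
grasp_force: 50.0
ee_pos: [0.5932, 0.0633, 0.1717]
ee_pos: [0.593, 0.0621, 0.1717]
time: 14.3
ee_pos: [0.5936, 0.0622, 0.1729]
orientation: [0.112, -3.137, -0.0]
ft_force: [0.1, -0.3, -2.3]
opening: 0.036
grasp_force: 50.0
yaw -175.9 tilt 0.126 q [-0.09  0.12  1.69 -0.    1.33 -1.73] ee [0.5939 0.0621 0.1733] -> d [0.0704 0.0004 0.0892] rz None
0.03599767060119462 [ 0.00374859 -0.17008723  0.0215871 ]
[257.39675434 118.18258235]
86 225
```

View pics/w4.png

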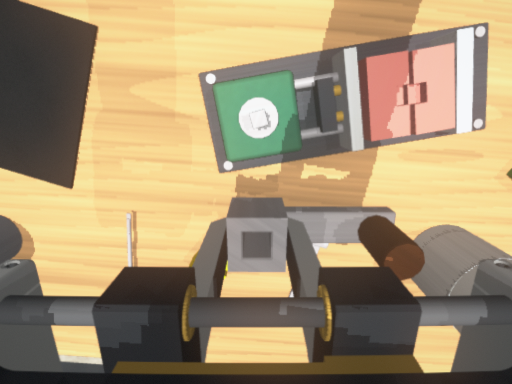

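The crank is held level, with its hub hole at about (256,246) in the gripper. The shaft's square end is at about (260,119). I'll read its corners from the pixel values.

Run:
```python
import cv2
g=cv2.cvtColor(cv2.imread('pics/w4.png'),6)
print('     ',*[f'{x:3d}' for x in range(244,276)])
for y in range(104,136): print(y,':',*[f'{v:3d}' for v in g[y,244:276]])
```

```text
244 245 246 247 248 249 250 251 252 253 254 255 256 257 258 259 260 261 262 263 264 265 266 267 268 269 270 271 272 273 274 275
104 : 229 245 247 247 247 247 247 247 247 247 247 247 247 246 246 246 246 246 246 246 246 246 246 247 247 247 247 246 238 189 148 147
105 : 245 247 247 247 247 247 247 247 246 247 246 246 246 246 246 247 247 247 246 247 247 247 247 247 247 248 248 248 246 234 184 154
106 : 246 246 246 246 246 246 246 246 246 247 246 246 246 247 247 247 247 247 247 247 248 248 248 248 248 248 248 248 248 246 234 182
107 : 246 246 246 246 246 247 246 247 247 247 247 247 247 248 248 248 248 248 247 247 248 248 248 248 248 248 248 248 248 248 245 221
108 : 246 247 247 247 247 247 247 248 247 248 248 248 248 248 248 247 247 246 238 240 242 247 248 248 248 248 248 248 248 248 247 239
109 : 247 247 248 247 248 248 248 248 248 248 248 247 247 246 242 238 239 240 225 232 230 246 248 248 248 248 248 248 248 248 247 244
110 : 248 248 248 248 248 248 248 248 247 247 246 238 236 236 233 228 232 238 240 242 231 237 247 248 248 248 247 247 247 247 247 245
111 : 248 248 248 248 248 248 248 
[... 2615 characters left out ...]
43 243 243 243 240 222 176 140
131 : 225 241 243 243 244 243 243 243 243 242 242 242 243 242 241 241 242 243 243 243 243 244 244 243 244 244 244 240 221 175 152 146
132 : 184 225 240 242 242 243 242 242 243 243 243 243 243 243 243 243 243 243 243 244 244 244 244 244 244 244 240 221 175 152 149 148
133 : 156 184 223 239 242 243 243 243 243 243 244 243 243 244 244 244 244 244 244 244 244 245 245 245 245 241 221 175 153 148 148 147
134 : 152 158 181 219 234 241 243 244 244 244 244 244 244 244 244 245 245 245 245 245 246 246 246 245 241 222 166 150 147 146 147 148
135 : 153 151 154 167 200 221 234 241 243 244 245 245 245 245 246 246 246 246 246 246 245 244 236 225 206 169 139 146 146 147 147 148
```

View pics/w4c.png

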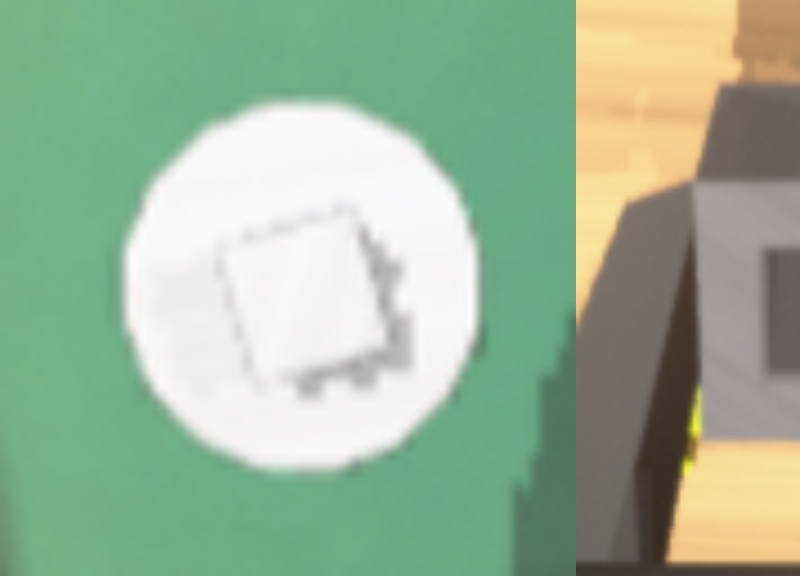

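Shaft-end corners in the 9x crop (offset 225,86): (217,245), (350,208), (388,342) and (258,385). The collar centre is at about (302,285).

Run:
```python
from h import *
import h
# pose at picture
s=arm.get_state(); print(s['ee_pos'])
c=(np.array([(217,245),(350,208),(388,342),(258,385)],float)+.5)/9-.5+(225,86)
w=world('wrist',c,.098,s); print(w, w.mean(0)); 
for i in range(4):
    e=w[(i+1)%4]-w[i]; print(np.linalg.norm(e).round(4),(np.degrees(np.arctan2(e[1],e[0]))%90).round(2))
print('collar',world('wrist',[(302.5/9-.5+225,285.5/9-.5+86)],.07,s))
im=cv2.imread('pics/w4.png'); g=cv2.resize(cv2.cvtColor(im,6)[205:275,222:295],None,fx=6,fy=6,interpolation=2)
z=s['ee_pos'][2]+.0207+.04
print(cv2.cvtColor(im,6)[222:275:4,228:290:3])
for th in (75,85,95):
  cs,_=cv2.findContours((g<th).astype(np.uint8),0,2)
  for q in cs:
    if 2000<cv2.contourArea(q)<12000:
        r=cv2.minAreaRect(q);ctr=(np.array(r[0])+.5)/6-.5+(222,205); y,M=tool(s); ww=world('wrist',[ctr],z,s)
        print(th,ctr,np.array(r[1])/6,r[2],'tool',((ww-s['ee_pos'])@M).round(4))
```

```text
[0.59390183 0.06212822 0.17332593]
[[0.51925031 0.04845096 0.098     ]
 [0.51429284 0.06272561 0.098     ]
 [0.52831013 0.06804565 0.098     ]
 [0.53401609 0.0539779  0.098     ]] [0.52396734 0.05830003 0.098     ]
0.0151 19.15
0.015 20.78
0.0152 22.08
0.0158 20.52
collar [[0.52364205 0.05831149 0.07      ]]
[[163 162 161 158 159 154 153 153 155 158 160 156 152 152 152 153 153 155
  152 152 111]
 [160 161 161 161 160 157 158 155 153 153 155 155 158 156 150 150 152 151
  153 155 108]
 [156 157 159 160 160 155 155 151 151 149 147 148 148 150 153 155 151 151
  152 151  78]
 [156 156 155 157 150  90  97  98  96  97  95  94  94  93  89 147 158 155
  151 149  56]
 [156 156 156 156 151  89  97  98  96  97  95  95  94  94  90 149 153 155
  158 151  49]
 [157 157 157 156 152  91  97  98  98  96  95  95  94  94  93 151 150 151
  152 148  50]
 [157 160 159 157 152  93  97  98  98  96  96  95  96  95  94 153 154 153
  150 142  52]
 [153 160 159 160 155  95  98  97  98  97  95  95  94  93 100 157 157 156
  155 143  50]
 [151 155 158 159 156  98  97  98  98  96  96  95  95  95 102 155 158 158
  15
[... 394 characters left out ...]
17 216 214 213 213 219 219 219 219 219 219 218
  217 217 200]]
75 [224.16666635 252.74998983] [ 5.16666603 43.33332316] 0.0 tool [[-0.0043 -0.0202 -0.0607]]
75 [290.25 252.5 ] [ 8.33333333 43.83333333] 0.0 tool [[-0.0041  0.0197 -0.0607]]
85 [224.25 252.25] [44.33333333  5.33333333] 90.0 tool [[-0.0039 -0.0201 -0.0607]]
85 [290.25       251.91666667] [45.          8.33333333] 90.0 tool [[-0.0037  0.0197 -0.0607]]
95 [264.34046427 242.63314565] [19.87532425 13.3382225 ] 86.36705780029297 tool [[ 0.0024  0.004  -0.0607]]
95 [224.33333333 251.75      ] [45.33333333  5.5       ] 90.0 tool [[-0.0036 -0.0201 -0.0607]]
95 [290.16666667 251.41666667] [46.   8.5] 90.0 tool [[-0.0034  0.0197 -0.0607]]
```

Run:
```python
from h import *
s=arm.get_state(); im=cv2.imread('pics/w4.png'); g=cv2.resize(cv2.cvtColor(im,6)[222:275,230:285],None,fx=6,fy=6,interpolation=2)
z=s['ee_pos'][2]+.0207+.04; y,M=tool(s)
for th in (125,142):
  cs,_=cv2.findContours((g<th).astype(np.uint8),0,2)
  for q in cs:
    if cv2.contourArea(q)>8000:
        r=cv2.minAreaRect(q);ctr=(np.array(r[0])+.5)/6-.5+(230,222);ww=world('wrist',[ctr],z,s)
        e=world('wrist',(cv2.boxPoints(r)+.5)/6-.5+(230,222),z,s);e=e[1]-e[0]
        print(th,ctr,np.array(r[1])/6,'tool',((ww-s['ee_pos'])@M).round(4),np.degrees(np.arctan2(e[1],e[0]))%90)
go((.524,.0583,.0843),-159.4)
```

```text
125 [256.5 244.5] [26.5 30.5] tool [[ 0.0012 -0.0007 -0.0607]] 4.070531414289221
142 [256.36646016 244.70811462] [32.19454702 28.81531779] tool [[ 0.0011 -0.0007 -0.0607]] 1.8329636257465722
yaw -175.9 tilt 0.126 q [-0.09  0.12  1.69 -0.    1.33 -1.73] ee [0.5939 0.0621 0.1733] -> d [0.0698 0.0012 0.0892] rz -0.287956679426474
```

The rows are not in the units I measure in: shifts go in shares of 50 mm and turns go in shares of pi rad. I convert before sending: -0.144 rad is -0.0458.

```bash
echo '[0, 0, 0, 0, 0, -0.0458, 0, 0, 0, 0, 0, 0, -0.0458, 0, 0, 0, 0, 0, 0, 0, 0, 0, 0, 0, 0, 0, 0, 0]' | python3 -m jog 60|grep ee
python3 - <<'E'
from h import *
go((.524,.0588,.0843),-159.4)
E
```

```text
ee_pos: [0.5945, 0.0621, 0.1744]
yaw -159.48 tilt 0.024 q [-0.09  0.12  1.69  0.    1.33 -2.01] ee [0.5945 0.0621 0.1744] -> d [0.0672 0.0216 0.0902] rz -0.0013820651471030188
```

In the tool's units: 0.025 m is 0.5, 0.0168 m is 0.336.

```bash
echo '[0.336, 0.108, 0, 0, 0, 0, 0, 0.336, 0.108, 0, 0, 0, 0, 0, 0.336, 0.108, 0, 0, 0, 0, 0, 0.336, 0.108, 0, 0, 0, 0, 0, 0, 0, 0.5, 0, 0, 0, 0, 0, 0, 0.5, 0, 0, 0, 0, 0, 0, 0.5, 0, 0, 0, 0, 0, 0, 0.2, 0, 0, 0, 0, 0, 0, 0, 0, 0, 0, 0, 0, 0, 0, 0, 0, 0, 0, 0, 0, 0, 0, 0, 0, 0]' | python3 -m jog
python3 - <<'E'
from h import *
go((.524,.0588,.0843),-159.4);print(arm.get_state()['moment'])
E
```

```text
time: 15.85
ee_pos: [0.5255, 0.0583, 0.0915]
orientation: [-0.564, 3.088, -0.001]
ft_force: [-0.1, -0.3, -3.5]
opening: 0.0355
grasp_force: 60.0
yaw -159.28 tilt 0.171 q [-0.1   0.05  1.93  0.    1.16 -2.04] ee [0.5255 0.0583 0.0915] -> d [0.0013 0.001  0.0071] rz 0.002077355034355548
[-0.00861526 -0.17797485  0.00331723]
```

In the tool's units: 0.004 m is 0.08, 0.0013 m is 0.026.

```bash
echo '[0.026, 0.02, 0.08, 0, 0, 0, 0, 0, 0, 0.08, 0, 0, 0, 0, 0, 0, 0.06, 0, 0, 0, 0, 0, 0, 0, 0, 0, 0, 0, 0, 0, 0, 0, 0, 0, 0, 0, 0, 0, 0, 0, 0, 0]' | python3 -m jog
python3 - <<'E'
from h import *
go((.524,.0588,.077),-159.4);print(arm.get_state()['moment'])
E
```

```text
time: 16.45
ee_pos: [0.5228, 0.0589, 0.0789]
orientation: [-0.566, 3.09, -0.0]
ft_force: [-0.3, -0.2, -3.3]
opening: 0.0354
grasp_force: 60.0
yaw -159.25 tilt 0.012 q [-0.1   0.06  1.94  0.    1.14 -2.04] ee [0.5228 0.0589 0.0789] -> d [-0.0011 -0.0006  0.0019] rz 0.0026697417349950685
[-0.01370517 -0.16053305 -0.03452918]
```

In the tool's units: -0.001 m is -0.02, -0.0003 m is -0.006.

```bash
echo '[-0.02, -0.006, 0, 0, 0, 0, 0, 0, 0, 0, 0, 0, 0, 0, 0, 0, 0, 0, 0, 0, 0]' | python3 -m jog |grep ee; echo '[0, 0, 0.02, 0, 0, 0, 0, 0, 0, 0.02, 0, 0, 0, 0, 0, 0, 0, 0, 0, 0, 0]' | python3 -m jog|grep -E "ee|ft";echo '[0, 0, 0.02, 0, 0, 0, 0, 0, 0, 0.02, 0, 0, 0, 0, 0, 0, 0, 0, 0, 0, 0]' | python3 -m jog|grep -E "ee|ft"
```

```text
ee_pos: [0.5238, 0.059, 0.0789]
ee_pos: [0.5235, 0.0591, 0.0765]
ft_force: [0.3, -0.0, -2.2]
ee_pos: [0.5235, 0.059, 0.0745]
ft_force: [-0.1, 0.1, -2.6]
```

```bash
for i in 1; do echo '[0, 0, 0.02, 0, 0, 0, 0, 0, 0, 0.02, 0, 0, 0, 0, 0, 0, 0, 0, 0, 0, 0]' | python3 -m jog|grep -E "ee|ft";done; echo '[0, 0, 0.02, 0, 0, 0, 0, 0, 0, 0.02, 0, 0, 0, 0, 0, 0, 0, 0, 0, 0, 0]' | python3 -m jog|grep -E "ee|ft"; python3 -c "
from h import *
print(arm.get_state()['moment'])"
```

```text
ee_pos: [0.5235, 0.059, 0.0725]
ft_force: [0.2, -0.2, -3.6]
ee_pos: [0.5235, 0.059, 0.0706]
ft_force: [-0.3, -0.8, -2.5]
[ 0.00131152 -0.13256752 -0.00017644]
```

No contact 7 mm below the shaft's top, so the hub has found the square. I'll keep going down gently.

In the tool's units: 0.002 m is 0.04.

```bash
echo '[0, 0, 0.04, 0, 0, 0, 0, 0, 0, 0.04, 0, 0, 0, 0, 0, 0, 0.04, 0, 0, 0, 0, 0, 0, 0, 0, 0, 0, 0]' | python3 -m jog|grep -E "ee|ft"; echo '[0, 0, 0.04, 0, 0, 0, 0, 0, 0, 0.04, 0, 0, 0, 0, 0, 0, 0.04, 0, 0, 0, 0, 0, 0, 0, 0, 0, 0, 0]' | python3 -m jog|grep -E "ee|ft"; echo '[0, 0, 0.04, 0, 0, 0, 0, 0, 0, 0.04, 0, 0, 0, 0, 0, 0, 0, 0, 0, 0, 0]' | python3 -m jog|grep -E "ee|ft";  python3 -c "
from h import *
print(arm.get_state()['moment'])"
```

```text
ee_pos: [0.5235, 0.059, 0.0644]
ft_force: [0.2, -0.1, -2.8]
ee_pos: [0.5234, 0.059, 0.0584]
ft_force: [-0.2, -0.4, -3.4]
ee_pos: [0.5235, 0.059, 0.0544]
ft_force: [1.6, -0.3, -3.4]
[-9.37776098e-05 -1.91872182e-01  7.64125480e-04]
```

In the tool's units: 0.002 m is 0.04, 0.0015 m is 0.03.

```bash
echo '[0, 0, 0.04, 0, 0, 0, 0, 0, 0, 0.03, 0, 0, 0, 0, 0, 0, 0, 0, 0, 0, 0]' | python3 -m jog|grep -E "ee|ft"; echo '[0, 0, 0.02, 0, 0, 0, 0, 0, 0, 0, 0, 0, 0, 0]' | python3 -m jog|grep -E "ee|ft"; echo '[0, 0, 0.02, 0, 0, 0, 0, 0, 0, 0, 0, 0, 0, 0]' | python3 -m jog|grep -E "ee|ft"; python3 -c "
from h import *
print(arm.get_state()['moment'])"
```

```text
ee_pos: [0.5235, 0.059, 0.051]
ft_force: [-0.2, 0.6, -2.6]
ee_pos: [0.5235, 0.059, 0.0501]
ft_force: [-0.3, 0.2, -3.0]
ee_pos: [0.5237, 0.059, 0.0493]
ft_force: [-0.3, -0.7, -3.5]
[-0.00070414 -0.15555084  0.02354574]
```

In the tool's units: 0.001 m is 0.02.

```bash
echo '[0, 0, 0.02, 0, 0, 0, 0, 0, 0, 0, 0, 0, 0, 0]' | python3 -m jog|grep -E "ee|ft"; echo '[0, 0, 0.02, 0, 0, 0, 0, 0, 0, 0, 0, 0, 0, 0]' | python3 -m jog|grep -E "ee|ft"; python3 -c "
from h import *
go((.524,.0588,.0493),-159.4);print(arm.get_state()['moment'])"
```

```text
ee_pos: [0.5238, 0.059, 0.0493]
ft_force: [-3.0, 0.5, 5.5]
ee_pos: [0.5238, 0.059, 0.0492]
ft_force: [-7.3, -0.1, 11.6]
yaw -159.23 tilt 0.049 q [-0.1   0.1   1.95 -0.    1.08 -2.04] ee [0.5238 0.059  0.0492] -> d [-0.0001 -0.0003 -0.0001] rz 0.002993449483074291
[ 0.07058042  1.28373398 -0.01944218]
```

The crank is home: contact came at the expected z of 0.0493. I'll ease off the down-force and start winding while watching the moment.

```bash
cat > m.py <<'E'
from h import *
s=arm.get_state(); print('t',round(s['time'],2),'mz',s['moment'][2].round(3),'F',s['ft_force'].round(1),'yaw',tool(s)[0].round(2),'ee',s['ee_pos'].round(4),'q6',s['joint_pos'][5].round(2),'op',s['opening'].round(4))
E
echo '[0, 0, -0.03, 0, 0, 0, 0, 0, 0, 0, 0, 0, 0, 0]' | python3 -m jog >/dev/null; python3 m.py
echo '[0, 0, 0, 0, 0, 0.0159, 0, 0, 0, 0, 0, 0, 0.0159, 0, 0, 0, 0, 0, 0, 0.0159, 0]' | python3 -m jog >/dev/null; python3 m.py
echo '[0, 0, 0, 0, 0, 0.0159, 0, 0, 0, 0, 0, 0, 0.0159, 0, 0, 0, 0, 0, 0, 0.0159, 0]' | python3 -m jog >/dev/null; python3 m.py
echo '[0, 0, 0, 0, 0, 0.0159, 0, 0, 0, 0, 0, 0, 0.0159, 0, 0, 0, 0, 0, 0, 0.0159, 0]' | python3 -m jog >/dev/null; python3 m.py
```

```text
Traceback (most recent call last):
  File "m.py", line 2, in <module>
    s=arm.get_state(); print('t',round(s['time'],2),'mz',s['moment'][2].round(3),'F',s['ft_force'].round(1),'yaw',tool(s)[0].round(2),'ee',s['ee_pos'].round(4),'q6',s['joint_pos'][5].round(2),'op',s['opening'].round(4))
                                                                                                                                                                                                     ^^^^^^^^^^^^^^^^^^
AttributeError: 'float' object has no attribute 'round'
Traceback (most recent call last):
  File "m.py", line 2, in <module>
    s=arm.get_state(); print('t',round(s['time'],2),'mz',s['moment'][2].round(3),'F',s['ft_force'].round(1),'yaw',tool(s)[0].round(2),'ee',s['ee_pos'].round(4),'q6',s['joint_pos'][5].round(2),'op',s['opening'].round(4))
                                                                                                                                                                                                     ^^^^^^^^^^^^^^^^^^
AttributeError: 'float' object h
[... 447 characters left out ...]
                                                                ^^^^^^^^^^^^^^^^^^
AttributeError: 'float' object has no attribute 'round'
Traceback (most recent call last):
  File "m.py", line 2, in <module>
    s=arm.get_state(); print('t',round(s['time'],2),'mz',s['moment'][2].round(3),'F',s['ft_force'].round(1),'yaw',tool(s)[0].round(2),'ee',s['ee_pos'].round(4),'q6',s['joint_pos'][5].round(2),'op',s['opening'].round(4))
                                                                                                                                                                                                     ^^^^^^^^^^^^^^^^^^
AttributeError: 'float' object has no attribute 'round'
```

In the tool's units: 0.05 rad is 0.0159.

```bash
sed -i "s/s\['opening'\].round(4)/round(s['opening'],4)/" m.py; python3 m.py
echo '[0, 0, 0, 0, 0, 0.0159, 0, 0, 0, 0, 0, 0, 0.0159, 0]' | python3 -m jog >/dev/null; python3 m.py
echo '[0, 0, 0, 0, 0, 0.0159, 0, 0, 0, 0, 0, 0, 0.0159, 0]' | python3 -m jog >/dev/null; python3 m.py
```

```text
t 21.25 mz 0.312 F [-0.9 -0.3  3. ] yaw 174.92 ee [0.5242 0.059  0.0493] q6 -1.58 op 0.0359
t 21.45 mz 0.29 F [-0.9  0.   2.1] yaw 169.19 ee [0.5241 0.059  0.0492] q6 -1.48 op 0.0359
t 21.65 mz 0.292 F [-0.9  0.1  2.4] yaw 163.46 ee [0.5242 0.0589 0.0493] q6 -1.38 op 0.0357
```

In the tool's units: 0.05 rad is 0.0159.

```bash
echo "import sys; sys.exit(s['moment'][2]>.38)" >> m.py
J(){ :; }
echo '[0, 0, 0, 0, 0, 0.0159, 0, 0, 0, 0, 0, 0, 0.0159, 0]' | python3 -m jog >/dev/null; python3 m.py &&
echo '[0, 0, 0, 0, 0, 0.0159, 0, 0, 0, 0, 0, 0, 0.0159, 0]' | python3 -m jog >/dev/null; python3 m.py &&
echo '[0, 0, 0, 0, 0, 0.0159, 0, 0, 0, 0, 0, 0, 0.0159, 0]' | python3 -m jog >/dev/null && python3 m.py &&
echo '[0, 0, 0, 0, 0, 0.0159, 0, 0, 0, 0, 0, 0, 0.0159, 0]' | python3 -m jog >/dev/null && python3 m.py &&
echo '[0, 0, 0, 0, 0, 0.0159, 0, 0, 0, 0, 0, 0, 0.0159, 0]' | python3 -m jog >/dev/null && python3 m.py &&
echo '[0, 0, 0, 0, 0, 0.0159, 0, 0, 0, 0, 0, 0, 0.0159, 0]' | python3 -m jog >/dev/null && python3 m.py &&
echo '[0, 0, 0, 0, 0, 0.0159, 0, 0, 0, 0, 0, 0, 0.0159, 0]' | python3 -m jog >/dev/null && python3 m.py &&
echo '[0, 0, 0, 0, 0, 0.0159, 0, 0, 0, 0, 0, 0, 0.0159, 0]' | python3 -m jog >/dev/null && python3 m.py
```

```text
t 21.85 mz 0.313 F [-0.8 -0.7  1.7] yaw 157.72 ee [0.5242 0.0589 0.0493] q6 -1.28 op 0.0357
t 21.85 mz 0.313 F [-0.8 -0.7  1.7] yaw 157.72 ee [0.5242 0.0589 0.0493] q6 -1.28 op 0.0357False
False
```

In the tool's units: 0.05 rad is 0.0159.

```bash
sed -i 's/sys.exit(/sys.exit(int(/; s/>.38)/>.38))/' m.py
echo '[0, 0, 0, 0, 0, 0.0159, 0, 0, 0, 0, 0, 0, 0.0159, 0]' | python3 -m jog >/dev/null && python3 m.py &&
echo '[0, 0, 0, 0, 0, 0.0159, 0, 0, 0, 0, 0, 0, 0.0159, 0]' | python3 -m jog >/dev/null && python3 m.py &&
echo '[0, 0, 0, 0, 0, 0.0159, 0, 0, 0, 0, 0, 0, 0.0159, 0]' | python3 -m jog >/dev/null && python3 m.py &&
echo '[0, 0, 0, 0, 0, 0.0159, 0, 0, 0, 0, 0, 0, 0.0159, 0]' | python3 -m jog >/dev/null && python3 m.py &&
echo '[0, 0, 0, 0, 0, 0.0159, 0, 0, 0, 0, 0, 0, 0.0159, 0]' | python3 -m jog >/dev/null && python3 m.py &&
echo '[0, 0, 0, 0, 0, 0.0159, 0, 0, 0, 0, 0, 0, 0.0159, 0]' | python3 -m jog >/dev/null && python3 m.py &&
echo '[0, 0, 0, 0, 0, 0.0159, 0, 0, 0, 0, 0, 0, 0.0159, 0]' | python3 -m jog >/dev/null && python3 m.py &&
echo '[0, 0, 0, 0, 0, 0.0159, 0, 0, 0, 0, 0, 0, 0.0159, 0]' | python3 -m jog >/dev/null && python3 m.py
```

```text
t 22.05 mz 0.316 F [-1.4 -0.3  1.8] yaw 152.0 ee [0.5241 0.0589 0.0493] q6 -1.18 op 0.0357
t 22.25 mz 0.34 F [-1.  -1.2  1.8] yaw 146.27 ee [0.5241 0.0588 0.0493] q6 -1.08 op 0.0356
t 22.45 mz 0.291 F [-0.4 -1.4  3.3] yaw 140.54 ee [0.5241 0.0588 0.0493] q6 -0.98 op 0.0357
t 22.65 mz 0.419 F [-2.7 -1.   3.2] yaw 134.82 ee [0.524  0.0587 0.0493] q6 -0.88 op 0.0356
```

In the tool's units: 0.04 rad is 0.0127.

```bash
echo '[0, 0, 0, 0, 0, 0, 0]' | python3 -m jog >/dev/null; python3 m.py; echo '[0, 0, 0, 0, 0, 0.0127, 0]' | python3 -m jog >/dev/null ; python3 m.py ; echo '[0, 0, 0, 0, 0, 0, 0]' | python3 -m jog >/dev/null ; python3 m.py
```

```text
t 22.75 mz 0.102 F [-1.  -1.6  4.3] yaw 134.9 ee [0.5241 0.0588 0.0493] q6 -0.89 op 0.0358
t 22.85 mz 0.371 F [-0.8 -0.9  4. ] yaw 132.63 ee [0.524  0.0587 0.0493] q6 -0.85 op 0.0353
t 22.95 mz 0.139 F [-2.1 -1.7  5.4] yaw 132.64 ee [0.524  0.0587 0.0493] q6 -0.85 op 0.0355
```

In the tool's units: 0.04 rad is 0.0127.

```bash
sed -i 's/>.38/>.50/' m.py
echo '[0, 0, 0, 0, 0, 0.0127, 0, 0, 0, 0, 0, 0, 0.0127, 0]' | python3 -m jog >/dev/null && python3 m.py &&
echo '[0, 0, 0, 0, 0, 0.0127, 0, 0, 0, 0, 0, 0, 0.0127, 0]' | python3 -m jog >/dev/null && python3 m.py &&
echo '[0, 0, 0, 0, 0, 0.0127, 0, 0, 0, 0, 0, 0, 0.0127, 0]' | python3 -m jog >/dev/null && python3 m.py &&
echo '[0, 0, 0, 0, 0, 0.0127, 0, 0, 0, 0, 0, 0, 0.0127, 0]' | python3 -m jog >/dev/null && python3 m.py &&
echo '[0, 0, 0, 0, 0, 0.0127, 0, 0, 0, 0, 0, 0, 0.0127, 0]' | python3 -m jog >/dev/null && python3 m.py &&
echo '[0, 0, 0, 0, 0, 0.0127, 0, 0, 0, 0, 0, 0, 0.0127, 0]' | python3 -m jog >/dev/null && python3 m.py &&
echo '[0, 0, 0, 0, 0, 0.0127, 0, 0, 0, 0, 0, 0, 0.0127, 0]' | python3 -m jog >/dev/null && python3 m.py &&
echo '[0, 0, 0, 0, 0, 0.0127, 0, 0, 0, 0, 0, 0, 0.0127, 0]' | python3 -m jog >/dev/null && python3 m.py
```

```text
t 23.15 mz 0.296 F [-2.9 -1.7  4. ] yaw 128.03 ee [0.524  0.0587 0.0493] q6 -0.77 op 0.0358
t 23.35 mz 0.338 F [-1.5 -2.7  5.9] yaw 123.45 ee [0.524  0.0587 0.0492] q6 -0.69 op 0.0355
t 23.55 mz 0.353 F [-1.2 -1.8  5.4] yaw 118.86 ee [0.524  0.0587 0.0493] q6 -0.61 op 0.0355
t 23.75 mz 0.311 F [-2.3 -2.4  5. ] yaw 114.28 ee [0.5239 0.0587 0.0493] q6 -0.53 op 0.0356
t 23.95 mz 0.342 F [-2.5 -2.2  5.2] yaw 109.7 ee [0.5239 0.0586 0.0493] q6 -0.45 op 0.0357
t 24.15 mz 0.325 F [-2.4 -1.5  4.7] yaw 105.11 ee [0.5238 0.0586 0.0492] q6 -0.37 op 0.0358
t 24.35 mz 0.374 F [-2.4 -2.1  5.3] yaw 100.53 ee [0.5238 0.0586 0.0493] q6 -0.29 op 0.0359
t 24.55 mz 0.391 F [-3.4 -2.6  5.3] yaw 95.95 ee [0.5238 0.0587 0.0492] q6 -0.21 op 0.0353
```

Still running free, though the mould drag is rising slightly. I'll carry on.

In the tool's units: 0.04 rad is 0.0127.

```bash
echo '[0, 0, 0, 0, 0, 0.0127, 0, 0, 0, 0, 0, 0, 0.0127, 0]' | python3 -m jog >/dev/null && python3 m.py &&
echo '[0, 0, 0, 0, 0, 0.0127, 0, 0, 0, 0, 0, 0, 0.0127, 0]' | python3 -m jog >/dev/null && python3 m.py &&
echo '[0, 0, 0, 0, 0, 0.0127, 0, 0, 0, 0, 0, 0, 0.0127, 0]' | python3 -m jog >/dev/null && python3 m.py &&
echo '[0, 0, 0, 0, 0, 0.0127, 0, 0, 0, 0, 0, 0, 0.0127, 0]' | python3 -m jog >/dev/null && python3 m.py &&
echo '[0, 0, 0, 0, 0, 0.0127, 0, 0, 0, 0, 0, 0, 0.0127, 0]' | python3 -m jog >/dev/null && python3 m.py &&
echo '[0, 0, 0, 0, 0, 0.0127, 0, 0, 0, 0, 0, 0, 0.0127, 0]' | python3 -m jog >/dev/null && python3 m.py &&
echo '[0, 0, 0, 0, 0, 0.0127, 0, 0, 0, 0, 0, 0, 0.0127, 0]' | python3 -m jog >/dev/null && python3 m.py &&
echo '[0, 0, 0, 0, 0, 0.0127, 0, 0, 0, 0, 0, 0, 0.0127, 0]' | python3 -m jog >/dev/null && python3 m.py
```

```text
t 24.75 mz 0.419 F [-2.5 -1.3  5.4] yaw 91.37 ee [0.5238 0.0586 0.0493] q6 -0.13 op 0.0357
t 24.95 mz 0.527 F [-3.2 -2.7  5.7] yaw 86.82 ee [0.5237 0.0586 0.0493] q6 -0.05 op 0.0356
```

In the tool's units: 0.03 rad is 0.0095.

```bash
echo '[0, 0, 0, 0, 0, 0.0095, 0]' | python3 -m jog >/dev/null; python3 m.py
echo '[0, 0, 0, 0, 0, 0, 0, 0, 0, 0, 0, 0, 0, 0]' | python3 -m jog >/dev/null; python3 m.py
```

```text
t 25.05 mz 0.679 F [-2.8 -1.5  6.3] yaw 85.13 ee [0.5237 0.0586 0.0493] q6 -0.02 op 0.0356
t 25.25 mz 0.459 F [-3.7 -1.8  5.6] yaw 85.18 ee [0.5237 0.0586 0.0493] q6 -0.02 op 0.0354
```

The torque has risen by about 0.37 N m, which is about 35 N on the jaw, so I stop here. I'll unload the crank within its play and lift it.

In the tool's units: -0.025 rad is -0.008.

```bash
echo '[0, 0, 0, 0, 0, -0.008, 0, 0, 0, 0, 0, 0, 0, 0]' | python3 -m jog >/dev/null; python3 m.py
echo '[0, 0, 0, 0, 0, -0.0064, 0, 0, 0, 0, 0, 0, 0, 0]' | python3 -m jog >/dev/null; python3 m.py
echo '[0, 0, -0.08, 0, 0, 0, 0, 0, 0, -0.12, 0, 0, 0, 0, 0, 0, 0, 0, 0, 0, 0]' | python3 -m jog >/dev/null; python3 m.py
```

```text
t 25.45 mz 0.158 F [-2.8 -2.2  5.6] yaw 86.56 ee [0.5238 0.0586 0.0493] q6 -0.04 op 0.0357
t 25.65 mz 0.041 F [-3.7 -1.6  6.2] yaw 87.68 ee [0.5237 0.0587 0.0493] q6 -0.06 op 0.0357
t 25.95 mz 0.004 F [ 3.3 -1.6 -3.7] yaw 87.63 ee [0.5237 0.0587 0.0584] q6 -0.06 op 0.0355
```

In the tool's units: -0.03 m is -0.6, -0.025 m is -0.5.

```bash
echo '[0, 0, -0.2, 0, 0, 0, 0, 0, 0, -0.3, 0, 0, 0, 0, 0, 0, -0.5, 0, 0, 0, 0, 0, 0, -0.6, 0, 0, 0, 0, 0, 0, -0.6, 0, 0, 0, 0, 0, 0, 0, 0, 0, 0, 0]' | python3 -m jog >/dev/null; python3 m.py
echo '[-0.506, -0.026, 0, 0, 0, 0, 0, -0.506, -0.026, 0, 0, 0, 0, 0, -0.506, -0.026, 0, 0, 0, 0, 0, -0.506, -0.026, 0, 0, 0, 0, 0, -0.506, -0.026, 0, 0, 0, 0, 0, -0.506, -0.026, 0, 0, 0, 0, 0, -0.506, -0.026, 0, 0, 0, 0, 0, -0.506, -0.026, 0, 0, 0, 0, 0, -0.506, -0.026, 0, 0, 0, 0, 0, -0.506, -0.026, 0, 0, 0, 0, 0, -0.506, -0.026, 0, 0, 0, 0, 0, -0.506, -0.026, 0, 0, 0, 0, 0]' | python3 -m jog >/dev/null
echo '[0, 0, 0, 0, 0, 0.0185, 0, 0, 0, 0, 0, 0, 0.0185, 0, 0, 0, 0, 0, 0, 0, 0]' | python3 -m jog >/dev/null; python3 m.py
python3 -c "
from h import *
go((.4957,-.2442,-.0157),81)
s,im=grab('top'); cv2.imwrite('pics/top1.png',im); b=im[180:265,175:320]
cv2.imwrite('pics/cl1.png',cv2.resize(b,None,fx=5,fy=5,interpolation=2))"
```

```text
t 26.55 mz -0.015 F [-0.4 -0.1 -2.8] yaw 87.62 ee [0.5264 0.0592 0.1733] q6 -0.06 op 0.0357
t 28.05 mz -0.042 F [ 0.4  1.3 -2.9] yaw 80.94 ee [ 0.4942 -0.2428  0.1664] q6 -0.5 op 0.0357
yaw 80.94 tilt 0.23 q [-0.66  0.02  1.81  0.    1.31 -0.5 ] ee [ 0.4942 -0.2428  0.1664] -> d [-0.0015  0.0023  0.182 ] rz -0.0010757137001019543
```

View pics/cl1.png

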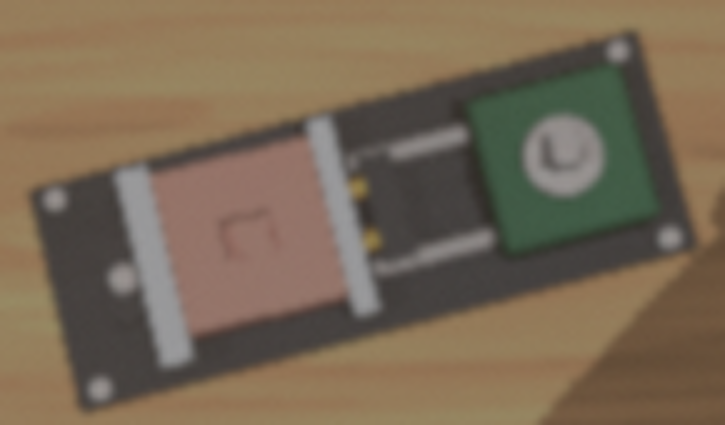

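The mould halves are shut with no gap, between the jaw at (343,215) and the fence at (155,265). Now I lower the crank onto the mat.

In the tool's units: 0.03 m is 0.6, 0.02 m is 0.4.

```bash
echo '[0, 0.02, 0.6, 0, 0, 0, 0, 0, 0, 0.6, 0, 0, 0, 0, 0, 0, 0.6, 0, 0, 0, 0, 0, 0, 0.6, 0, 0, 0, 0, 0, 0, 0.6, 0, 0, 0, 0, 0, 0, 0.4, 0, 0, 0, 0, 0, 0, 0, 0, 0, 0, 0, 0, 0, 0, 0, 0, 0, 0]' | python3 -m jog >/dev/null; python3 m.py
```

```text
t 28.9 mz 0.036 F [ 0.7 -0.3 -3.7] yaw 81.0 ee [ 0.4962 -0.2434 -0.0014] q6 -0.5 op 0.0357
```

In the tool's units: 0.004 m is 0.08, 0.003 m is 0.06.

```bash
echo '[0, 0, 0.08, 0, 0, 0, 0, 0, 0, 0.08, 0, 0, 0, 0, 0, 0, 0.06, 0, 0, 0, 0, 0, 0, 0, 0, 0, 0, 0]' | python3 -m jog >/dev/null; python3 m.py
echo '[0, 0, 0.04, 0, 0, 0, 0, 0, 0, 0, 0, 0, 0, 0]' | python3 -m jog >/dev/null; python3 m.py
echo '[0, 0, 0.02, 0, 0, 0, 0, 0, 0, 0, 0, 0, 0, 0]' | python3 -m jog >/dev/null; python3 m.py
```

```text
t 29.3 mz 0.045 F [-0.2 -0.  -2.7] yaw 80.95 ee [ 0.4962 -0.2437 -0.0124] q6 -0.5 op 0.0359
t 29.5 mz 0.036 F [-0.2 -0.4 -3.3] yaw 80.95 ee [ 0.4962 -0.2438 -0.0144] q6 -0.5 op 0.0355
t 29.7 mz -0.032 F [-0.1  0.2 -3.4] yaw 80.95 ee [ 0.4963 -0.2438 -0.0153] q6 -0.5 op 0.0354
```

In the tool's units: 0.001 m is 0.02.

```bash
echo '[0, 0, 0.02, 0, 0, 0, 0, 0, 0, 0, 0, 0, 0, 0]' | python3 -m jog >/dev/null; python3 m.py
echo '[0, 0, 0, 0, 0, 0, 0.06, 0, 0, 0, 0, 0, 0, 0.06, 0, 0, 0, 0, 0, 0, 0.06, 0, 0, 0, 0, 0, 0, 0.06, 0, 0, 0, 0, 0, 0, 0.06]' | python3 -m jog >/dev/null; python3 m.py
echo '[0, 0, -0.1, 0, 0, 0, 0.06, 0, 0, -0.4, 0, 0, 0, 0.06, 0, 0, -0.6, 0, 0, 0, 0.06, 0, 0, -0.8, 0, 0, 0, 0.06, 0, 0, -0.8, 0, 0, 0, 0.06, 0, 0, -0.8, 0, 0, 0, 0.06, 0, 0, 0, 0, 0, 0, 0.06, 0, 0, 0, 0, 0, 0, 0.06]' | python3 -m jog >/dev/null; python3 m.py
python3 - <<'E'
from h import *
s,im=grab('wrist'); cv2.imwrite('pics/w5.png',im)
p=pix('wrist',[[.496,-.244,.045],[.575,-.257,.065]],s); print('expected hub, knob',p)
x0,y0=int(p[0][0])-40,int(p[0][1])-40
for r in cv2.cvtColor(im,6)[y0:y0+80:4,x0:x0+150:2]: print(''.join(" .:-=+*#%@"[min(9,v//26)] for v in r))
E
```

```text
t 29.9 mz 0.028 F [-1.5  0.9  1.7] yaw 80.95 ee [ 0.4965 -0.244  -0.0157] q6 -0.5 op 0.0356
t 30.4 mz 0.018 F [-0.9 -0.2  0.7] yaw 80.95 ee [ 0.4964 -0.2439 -0.0162] q6 -0.5 op 0.0599
t 31.2 mz -0.023 F [-0.7 -0.1 -0.9] yaw 80.95 ee [ 0.4969 -0.2442  0.16  ] q6 -0.5 op 0.0601
expected hub, knob [[255.21828598 176.86315555]
 [326.17379469 181.33072909]]
:::::::::::::::::::::::::::::::::::::::::::::::::::::::::::::::::::-----#%%
:::::::::::::::::::::::::::::::::::::::::::::::::::::::::::::::::::-----%%%
::::::::::::::::::::::::::::::::::::::::::::::::::::::::::::::::::-----+%%%
::::::::::::::::::::::::::::::::::::::::::::::::::::::::::::::::::-----#%%%
:::::::::::::::::::::::::::::::::::::::::::::::::::::::::::::::-:------%%%%
::::::::::::::-::-----:-:-:::::::::::::::::::::::::::::::::::::::-----+%%%%
:::::::::::::------=--------:::::::::::::::::::::::::::::::::::-:-----#%%%%
::::::::::::-@@@@@@@@@@@@@@@%%@@@%@@@@@@@@@@@@@%%*+===+***-::::::----=%%%%%
:::::::::::::@@@@@@@@@@@@@@@@@@@@@@@@@@@@@@@@@@@*:::::::=*-::::::----+%%%%%
:::::::::::::@@@@-::::::*@@@%@@@@@@@@@@@@@@@@@@%::::::-----:::::-----#%%%%%
:::::::::::::@@@@=------#@@@%@@@@@@@@@@@@@@@@@@@::::-=======-::::---=%%%%%%
:::::::::::::@@@@=------#@@@%%%%%%%%%%%%%%%%%%%%#-:-========-::-----*%%%%%%
:::::::::::::%@@@%%%%%%%%@@@=::::::::::::::::::::::-========-:::----%%%%%%%
:::::::::::::%@@@@@@@@@@@@@@=:::::::::::::::::::::::-=====--::-----=%%%%%%%
:::::::::::::--------=======:::::::::::::::::::::::::::::::::-:----*%%%%%%%
:::::::::::::::::::::::::::::::::::::::::::::::::::::::::::::-:----%%%%%%%%
:::::::::::::::::::::::::::::::::::::::::::::::::::::::::::::-----+%%%%%%%%
:::::::::::::::::::::::::::::::::::::::::::::::::::::::::::::-----*%%%%%%%%
::::::::::::::::::::::::::::::::::::::::::::::::::::::::::::::----#%%%%%%%%
:::::::::::::::::::::::::::::::::::::::::::::::::::::::::::::----+%%%%%%%%%
```

The crank lies flat on the mat where it was expected, and the gripper is clear and open.

```bash
python3 -c "
from workcell import arm
print(arm.hand_in())"
```

```text
the job is handed in; nothing more can be done
None
```

I wound the crank until it went firm, with about 35 N on the jaw by torque and the mould shut in the top picture, then laid it flat on the mat and handed the job in at about 31 s; the hand-in gave no verdict.

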